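# Charge the milling jar through the swing funnel

## Task

Swing the white funnel over the glass jar as far as it goes, then pour all six white milling balls from the scoop through the funnel into the jar, spilling none. Set the empty scoop back down upright on the blue mat, leave the funnel over the jar, and do not disturb the other things on the bench.

Things in the scene. Friction and masses are not known exactly. Their poses are not given: they have to be found in the camera images.
- swing (a joint): swing arm of the filling stand that carries the funnel (rad): 0 to 0.35 at the start, funnel parked beside the jar; it grows as the funnel turns anticlockwise seen from above; 1.1 is the end stop, where the funnel is exactly over the jar. Stiff enough (0.12 N m of friction) to stay where it is left
- stand: filling stand, fixed to the bench: grey base plate 250 x 120 x 12 mm with the jar in a black collar and, 130 mm from the jar's axis along the stand's +x, an upright steel column (22 mm thick, the arm's hub on it 40 mm wide, top 142 mm above the bench), whose vertical axis is the hinge of the swing arm. Origin on the bench under the jar's centre, z up
- jar_mouth (a point): centre of the open mouth of the glass jar, 105 mm above the bench. The jar is 62 mm wide outside, 54 mm inside, upright and cannot be moved
- jar_floor (a point): centre of the jar's inner floor, 88 mm below its mouth
- funnel_rim (a point): centre of the top rim of the white funnel, 190 mm above the bench, 124 mm wide outside and 118 mm inside; the cone narrows to an open stem, 46 mm inside, that ends 112 mm above the bench. 130 mm from the hinge axis
- post_grip (a point): point to hold on the red upright post on the funnel's rim, opposite the column: round, 16 mm thick, 60 mm tall from 178 to 238 mm above the bench; this point is on its axis, 16 mm below its top, 210 mm from the hinge axis and 80 mm from the funnel's axis
- mat: blue mat, fixed to the bench, 200 x 160 x 4 mm (its x and y), on which the scoop stands at the start and must stand at the end. Origin on the bench under its centre
- scoop_grip (a point): point to hold on the loaded scoop: on the axis of its orange handle bar, level over the tray along the scoop's x; bar 16 mm thick (y), 18 mm tall, reaching from x = -43 to +53 mm, joined to the tray by a post at its back (+x) end only. 85 mm above the scoop's underside, near its centre of mass. -x points to the open pouring mouth, z up
- scoop_lip (a point): middle of the top edge of the scoop's open mouth, 73 mm ahead (-x) of the grip point and 74 mm below it. The floor rises at 12 degrees over the last 35 mm before the lip: balls stay in while level, roll out once the mouth tips down 20 to 30 degrees; 45 empties it. Dark metal tray 121 x 76 mm, walls 36 mm high, 0.13 to 0.21 kg empty
- ball0_center (a point): centre of one of the six white ceramic milling balls, 18 mm across, 19 g, in the scoop at the start
- ball1_center (a point): centre of one of the six white ceramic milling balls, 18 mm across, 19 g, in the scoop at the start
- ball2_center (a point): centre of one of the six white ceramic milling balls, 18 mm across, 19 g, in the scoop at the start
- ball3_center (a point): centre of one of the six white ceramic milling balls, 18 mm across, 19 g, in the scoop at the start
- ball4_center (a point): centre of one of the six white ceramic milling balls, 18 mm across, 19 g, in the scoop at the start
- ball5_center (a point): centre of one of the six white ceramic milling balls, 18 mm across, 19 g, in the scoop at the start
- wash_bottle: white wash bottle with red cap, 64 mm wide, 170 mm tall, a bystander. Origin at the middle of its underside
- sample_jar: glass jar with white lid, 80 mm wide, 95 mm tall, a bystander. Origin at the middle of its underside
- vial_a: vial with blue cap, 28 mm wide, 60 mm tall, a bystander. Origin at the middle of its underside
- vial_b: vial with blue cap, 28 mm wide, 60 mm tall, a bystander. Origin at the middle of its underside
- pink_cap: pink disc 44 mm wide, 14 mm tall, a bystander. Origin at the middle of its underside
Mind the look-alikes: they are no part of the job. Leave any green or turquoise look-alike of the part that bears scoop_grip alone.

How it is judged:
By the outcome, as a careful person would: the job done as asked, in the order asked, and still so for the second after the job is handed in, with the robot touching nothing.
It also fails if it takes over 72 s, if anything falls off the work surface, if the arm or the gripper's body presses on something with over 40 N, if the wrist force passes 120 N, or if a joint passes its speed limit or range.

## Robot

A 7-joint arm with a two-finger parallel gripper is mounted at the origin on the work surface. World frame = base frame: x ahead of the robot, y to its left, z up, the work surface at z = 0. Lengths are in m, angles in degrees, forces in N, time in s.
With the tool pointing down it reaches from about 0.425 to 0.875 m from the base axis. Payload 4.7 kg.
Tool frame: the origin (TCP) lies at the very end of the fingers, on their centre line; the grasp point (between the pads) lies 19 mm behind it (env.grip_point_offset is the distance from the TCP to the grasp point, in m); z points along the fingers, y is the line along which they close (so a half turn about z gives the same grasp; the last joint's range is limited). The gripper opens to 87 mm and grips with 3 to 60 N. Pads are 19 mm wide; open, the fingers measure 117 mm over their backs; the gripper's body (75 mm by 190 mm) begins 51 mm behind the grasp point.
Start: joints at [-75.739, 18.392, -4.016, 83.108, 1.295, 78.541, -3.26], TCP at [0.151, 0.632, 0.197] pointing down, gripper open.
Joint ranges: [-163.93, 163.93], [-17.29, 119.83], [-79.2, 71.16], [3.27, 140.29], [-89.18, 269.18], [5.43, 117.66], [-154.24, 154.24]. Speed limits (degrees/s): [147.25, 147.25, 180, 180, 180, 180, 180].

## Interface

Orientations are given as [roll, pitch, yaw] about the fixed x, y, z axes, in that order (R = Rz(yaw) Ry(pitch) Rx(roll)).
In Python, from cell import env gives the robot as it stands.
- The arm moves only by the tool jog_arm, never from a script. Its argument "motion" is a list of rows, each an object of numbers: "x", "y", "z": the shift along the tool's x, y, z in cm; "ax", "ay", "az": the turn, a rotation vector about the tool's x, y, z in degrees. In form: [{"x": .., "y": .., "z": .., "ax": .., "ay": .., "az": ..}, ...]. A call has exactly 5 rows; each row shifts and turns the commanded pose from where the row before left it, along the tool's axes as they then stand; what a row does not reach is not made up. A row lasts 1/10 s, in which the tool goes at most 50 mm and 8.59 degrees, less where a joint would pass 70% of its speed; a pose out of reach is approached as far as the arm can. A call is refused whole if a number of a shift passes 5 or a number of a turn 8.59, either way. A call with a gripper value outside its range is refused whole. "claw" is the gripper command: -1 is shut, 1 is fully open, values between are in proportion, set as the call begins (left out, the last holds). The fingers move at their own pace and stop on an object; "squeeze" is the grip in N (left out, the last holds). Time passes only in rows, so rows that do not move let the fingers close, or fill a call up. It gives the time, the measured TCP pose, the force, the opening and the grip force at its end, in the units of the state.
- env.get_obs(): the state, without advancing time (a new reading comes with each control period).
- env.read_camera(name): name is "side" or "top" or "wrist"; returns the picture (420x560x3 uint8, red, green, blue); there is no depth.
- env.camera_params(name): a dict with "fx", "fy", "cx", "cy" (pixels), "k1" (the pictures are not rectified: a ray, as slopes to the right and down, at radius r is drawn at 1 + k1 r^2 times it, then the intrinsics apply), "extrinsics" (4x4, takes a point from world to camera coordinates). Camera axes: x right, y up, looking along -z (the intrinsics and any distortion apply to the point x, -y, -z); pixel columns grow to the right and rows downward; lengths in m; the calibration is good to about 2 mm. A picture is of the moment at which its call begins: read the wrist's pose just before it. camera_params takes no time and is no camera call; for the wrist camera it gives the pose at the moment of the call.
- env.sign_off(): hands the job in; it is judged then, once.
The state is a dict: "time_s": time; "qpos": joint angles; "joint_velocities": joint speeds; "effort": joint torques, N m; "tool_pos": TCP position; "tool_rot": TCP orientation; "force": force on the tool from outside, world axes, zero at the start; "wrist_torque": the same for the moment, N m; "grip_width": finger opening in m; "grasp_force": force on a finger pad.
Only numpy, scipy, OpenCV 4.12 (cv2) and the standard library are available. Lean on these libraries where they do the work, as an engineer would, in place of code of your own. Each camera call takes 0.05 s, during which the arm holds its last target. There are 200 camera calls.

## Working session

There is one attempt and no reset: what is moved stays moved. The work goes in short steps, Python scripts to look and compute and a tool call to move; the robot and the scene stay as the last step left them, time stands still between calls to the robot, and variables do not carry over. Pictures are saved under pics/ and viewed, at most 10 in all, crops included, and the job is handed in when it is done.

Besides the shell and the picture viewer there is one more tool, called after "Request:" by a JSON object that holds its "method" and its "body". jog_arm: Moves the arm, as the interface text tells. Its arguments: {"type":"object","properties":{"motion":{"type":"array"},"claw":{"type":"number"},"squeeze":{"type":"number"}},"required":["motion"]}

```bash
mkdir -p pics; ls
python3 - <<'E'
from cell import env
import cv2,numpy as np
s=env.get_obs();print(s['time_s'],s['tool_pos'],s['tool_rot'],s['grip_width'],env.grip_point_offset)
for n in ("side","top"):
    p=env.camera_params(n);print(n,{k:np.round(v,3).tolist() for k,v in p.items()})
    cv2.imwrite(f"pics/{n}0.png",cv2.cvtColor(env.read_camera(n),cv2.COLOR_RGB2BGR))
E
```

```text
pics
0.0 [0.15113366 0.63156041 0.19566743] [-1.79889678e+02  7.54911988e-03  1.66550203e+02] 0.08721508951562955 0.0187
side {'fx': 424.535, 'fy': 424.535, 'cx': 287.717, 'cy': 211.34, 'k1': -0.059, 'extrinsics': [[0.951, -0.308, -0.017, -0.515], [0.178, 0.503, 0.846, -0.227], [-0.252, -0.807, 0.533, -0.876], [0.0, 0.0, 0.0, 1.0]]}
top {'fx': 422.391, 'fy': 422.391, 'cx': 283.977, 'cy': 210.443, 'k1': -0.132, 'extrinsics': [[0.026, -1.0, 0.008, -0.026], [0.989, 0.027, 0.146, -0.569], [-0.146, 0.004, 0.989, -1.239], [0.0, 0.0, 0.0, 1.0]]}
```

View pics/side0.png

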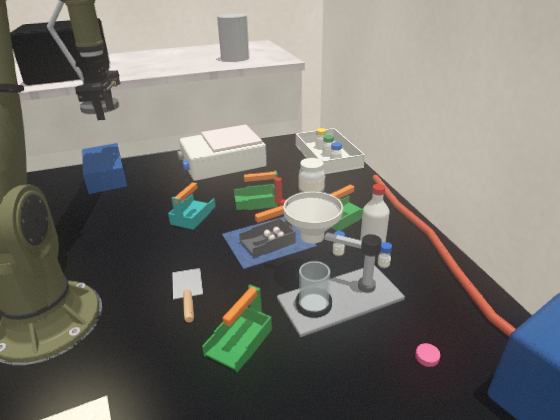

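View pics/top0.png

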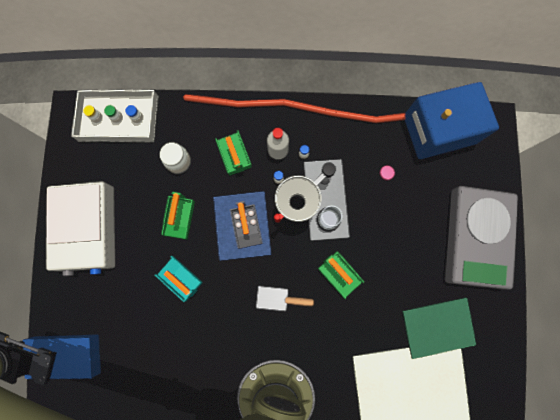

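The side view shows the scoop on the mat near (268,230), the funnel at (313,210), the red post at (278,190), the jar at (314,285) and the column at (370,260). In the top view the scoop handle is at (242,218), the post at (279,217), the hub at (328,170) and the jar at (329,215). Next I'll write helpers and look at close crops.

```bash
cat > h.py <<'E'
from cell import env
import cv2,numpy as np
def rgb(n): return env.read_camera(n)
def ray(n,uv,p=None):
    p=p or env.camera_params(n);E=np.array(p['extrinsics'])
    K=np.array([[p['fx'],0,p['cx']],[0,p['fy'],p['cy']],[0,0,1.]])
    x,y=cv2.undistortPoints(np.array([[uv]],float),K,np.array([p['k1'],0,0,0,0.]))[0,0]
    R=E[:3,:3];d=R.T@np.array([x,-y,-1]);return -R.T@E[:3,3],d/np.linalg.norm(d)
def onz(n,uv,z,p=None):
    o,d=ray(n,uv,p);return o+d*(z-o[2])/d[2]
def tri(rays):
    A=sum(np.eye(3)-np.outer(d,d) for o,d in rays);b=sum((np.eye(3)-np.outer(d,d))@o for o,d in rays)
    x=np.linalg.solve(A,b);return x,[np.linalg.norm(np.cross(x-o,d)) for o,d in rays]
def proj(n,X,p=None):
    p=p or env.camera_params(n);E=np.array(p['extrinsics']);c=E[:3,:3]@np.array(X)+E[:3,3]
    x,y=c[0]/-c[2],-c[1]/-c[2];f=1+p['k1']*(x*x+y*y);return np.array([p['fx']*x*f+p['cx'],p['fy']*y*f+p['cy']])
def blobs(im,lo,hi,box=None,amin=15):
    m=cv2.inRange(cv2.cvtColor(im,cv2.COLOR_RGB2HSV),np.array(lo),np.array(hi))
    if box: k=np.zeros_like(m);k[box[1]:box[3],box[0]:box[2]]=1;m=m*k
    cs,_=cv2.findContours(m,cv2.RETR_EXTERNAL,cv2.CHAIN_APPROX_NONE)
    return [(cv2.contourArea(c),np.round(cv2.minAreaRect(c)[0],1),cv2.boxPoints(cv2.minAreaRect(c)).round(1).tolist()) for c in cs if cv2.contourArea(c)>=amin]
def state(*a):
    s=env.get_obs();print(round(s['time_s'],2),s['tool_pos'].round(4),np.round(s['tool_rot'],1),np.round(s['qpos'],0),round(s['grip_width'],4),np.round(s['force'],1));return s
def save(f,im): cv2.imwrite('pics/'+f,cv2.cvtColor(im,cv2.COLOR_RGB2BGR))
E
python3 - <<'E'
from h import *
a=cv2.cvtColor(cv2.imread('pics/side0.png'),4);b=cv2.cvtColor(cv2.imread('pics/top0.png'),4)
A=cv2.resize(a[165:310,215:405],None,fx=4,fy=4)[:580,:800]
B=cv2.resize(b[145:275,205:365],None,fx=4,fy=4)
save('sc.png',A);save('tc.png',B)
for n,im,bx in(('side',a,(230,160,320,230)),('top',b,(215,190,300,250))):
    print(n,'red',blobs(im,(0,150,60),(6,255,255),bx));print(n,'or',blobs(im,(8,150,120),(20,255,255),bx))
E
```

```text
side red []
side or [(208.0, array([269. , 213.6]), [[253.39999389648438, 214.10000610351562], [282.0, 205.0], [284.6000061035156, 213.10000610351562], [256.0, 222.3000030517578]]), (60.0, array([259.1, 176.2]), [[243.8000030517578, 174.39999389648438], [273.8999938964844, 171.5], [274.5, 178.0], [244.39999389648438, 180.8000030517578]])]
top red [(52.5, array([277.8, 216.8]), [[272.0, 217.0], [278.0, 211.0], [283.5, 216.5], [277.5, 222.5]])]
top or [(144.5, array([242.8, 218. ]), [[236.89999389648438, 203.39999389648438], [242.6999969482422, 202.3000030517578], [248.6999969482422, 232.6999969482422], [243.0, 233.8000030517578]])]
```

View pics/sc.png

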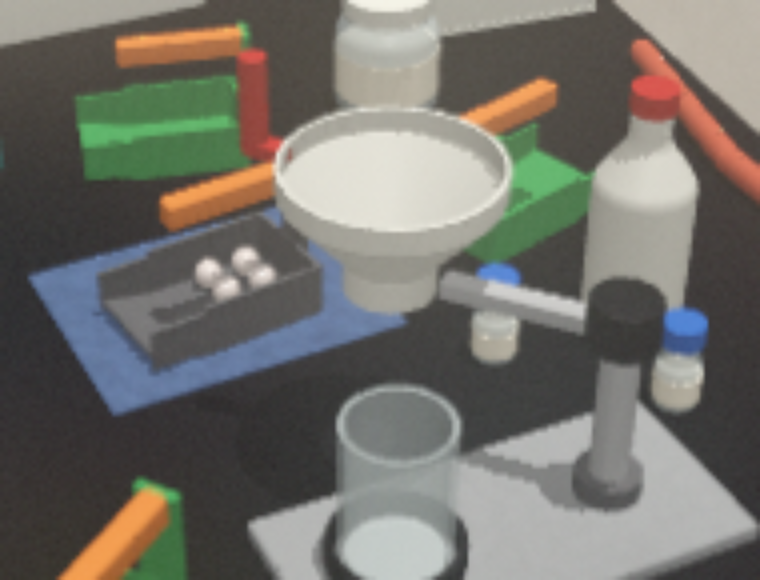

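View pics/tc.png

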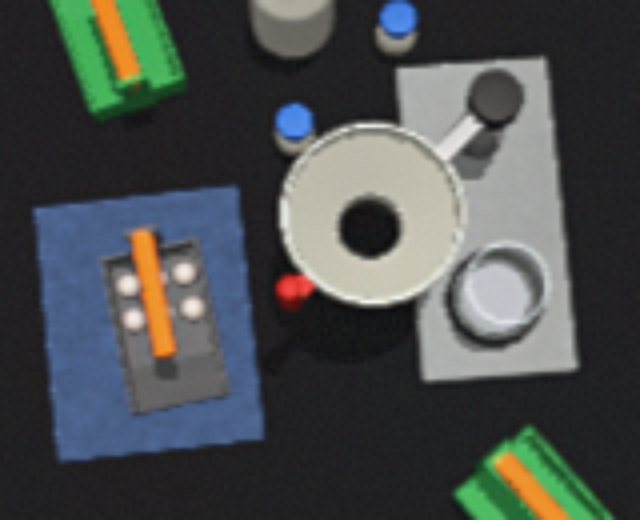

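The crops show the scoop's mouth facing the robot, with its handle post at the far end, and all balls inside. In the top crop the post top is at (290,290), the hub at (496,92) and the jar mouth at (497,290). Now I'll triangulate these.

Run:
```python
from h import *
S=lambda u,v:(u/4+215-.4,v/4+165-.4);T=lambda u,v:(u/4+205-.4,v/4+145-.4)
P={'posttop .238':(S(253,57),T(289,290)),'hub .142':(S(627,302),T(496,92)),'jar .105':(S(398,425),T(498,290)),'rim .19':(S(393,175),T(373,214)),
'front handle top .098':(S(172,201),T(165,354))}
R={}
for k,(s,t) in P.items():
    x,e=tri([ray('side',s),ray('top',t)]);R[k]=x;z=float(k.split()[-1]);print(k,x.round(4),np.round(e,4),'onz',onz('side',s,z).round(4)[:2],onz('top',t,z).round(4)[:2])
for n,uv in(('f',(165,354)),('b',(145,231))):print(n,onz('top',T(*uv),.098).round(4))
print('mat',[onz('top',T(*u),.004).round(3)[:2].tolist() for u in((35,208),(238,187),(263,437),(58,460))])
print('tray',[onz('top',T(*u),.04).round(3)[:2].tolist() for u in((103,257),(198,240))],[onz('top',T(*u),.013).round(3)[:2].tolist() for u in((134,412),(228,392))])
```

```text
posttop .238 [0.5245 0.0072 0.2338] [0.001 0.001] onz [ 5.234e-01 -4.000e-04] [0.5229 0.0074]
hub .142 [ 0.6813 -0.1347  0.1358] [0.0017 0.0017] onz [ 0.675  -0.1421] [ 0.6814 -0.1346]
jar .105 [ 0.5485 -0.1432  0.0967] [0.0031 0.0031] onz [ 0.548  -0.1525] [ 0.5443 -0.1415]
rim .19 [ 0.5839 -0.0474  0.1809] [0.0001 0.0001] onz [ 0.5787 -0.061 ] [ 0.5822 -0.047 ]
front handle top .098 [0.4948 0.0968 0.096 ] [0.0023 0.0023] onz [0.4964 0.0935] [0.4924 0.097 ]
f [0.4924 0.097  0.098 ]
b [0.5816 0.115  0.098 ]
mat [[0.613, 0.212], [0.634, 0.053], [0.439, 0.027], [0.417, 0.185]]
tray [[0.57, 0.152], [0.585, 0.08]] [[0.455, 0.126], [0.472, 0.055]]
```

Request:
{"method": "jog_arm", "body": {"motion": [{"x":-2,"y":-1,"z":-3},{"x":-3.2,"y":-1.5,"z":-3},{"x":-3.2,"y":-1.5,"z":-2},{"x":-3.2,"y":-1.5,"z":-2},{"x":-3.2,"y":-1.5,"z":-1}], "claw": 1}}

```text
$.motion[0]: bad value
```

Request:
{"method": "jog_arm", "body": {"motion": [{"x":-3.2,"y":-1.5},{"x":-3.2,"y":-1.5},{"x":-3.2,"y":-1.5},{"x":-3.2,"y":-1.5},{"x":-3.2,"y":-1.5}]}}

```text
$.motion[0]: bad value
```

Request:
{"method": "jog_arm", "body": {"motion": [{"x":-2,"y":-3.8},{"x":-2,"y":-3.8},{"x":-2,"y":-3.8},{"x":-2,"y":-3.8},{"x":-2,"y":-3.8}]}}

```text
$.motion[0]: bad value
```

Request:
{"method": "jog_arm", "body": {"motion": [{"x":-2,"y":-3.8},{"x":-2,"y":-3.8},{"x":-2,"y":-3.8},{"x":-2,"y":-3.8},{"x":-1,"y":-2}]}}

```text
$.motion[0]: bad value
```

Request:
{"method": "jog_arm", "body": {"motion": [{"az":5.6},{"az":5.6},{"az":5.6},{"az":5.6},{"az":5.6}]}}

```text
$.motion[0]: bad value
```

Request:
{"method": "jog_arm", "body": {"motion": [{"x":-2,"y":-1,"z":-3,"ax":0,"ay":0,"az":0},{"x":-3.2,"y":-1.5,"z":-3,"ax":0,"ay":0,"az":0},{"x":-3.2,"y":-1.5,"z":-2,"ax":0,"ay":0,"az":0},{"x":-3.2,"y":-1.5,"z":-2,"ax":0,"ay":0,"az":0},{"x":-3.2,"y":-1.5,"z":-1,"ax":0,"ay":0,"az":0}], "claw": 1}}

```text
time_s: 0.6
tool_pos: [0.2801, 0.5291, 0.3086]
tool_rot: [179.9, 0.0, 166.6]
force: [0.2, 1.0, -0.1]
grip_width: 0.0869
grasp_force: 0.0
```

Request:
{"method": "jog_arm", "body": {"motion": [{"x":-3.2,"y":-1.5,"z":0,"ax":0,"ay":0,"az":0},{"x":-3.2,"y":-1.5,"z":0,"ax":0,"ay":0,"az":0},{"x":-3.2,"y":-1.5,"z":0,"ax":0,"ay":0,"az":0},{"x":-3.2,"y":-1.5,"z":0,"ax":0,"ay":0,"az":0},{"x":-3.2,"y":-1.5,"z":0,"ax":0,"ay":0,"az":0}]}}

```text
time_s: 1.1
tool_pos: [0.4179, 0.4183, 0.3063]
tool_rot: [-180.0, -0.0, 166.6]
force: [1.2, -0.3, -0.4]
grip_width: 0.0869
grasp_force: 0.0
```

Request:
{"method": "jog_arm", "body": {"motion": [{"x":-2,"y":-3.8,"z":0,"ax":0,"ay":0,"az":0},{"x":-2,"y":-3.8,"z":0,"ax":0,"ay":0,"az":0},{"x":-2,"y":-3.8,"z":0,"ax":0,"ay":0,"az":0},{"x":-2,"y":-3.8,"z":0,"ax":0,"ay":0,"az":0},{"x":-2,"y":-3.8,"z":0,"ax":0,"ay":0,"az":0}]}}

```text
time_s: 1.6
tool_pos: [0.4701, 0.2095, 0.3064]
tool_rot: [-180.0, -0.0, 166.6]
force: [0.8, 0.1, 0.1]
grip_width: 0.087
grasp_force: 0.0
```

Request:
{"method": "jog_arm", "body": {"motion": [{"x":-1.7,"y":-3.8,"z":0,"ax":0,"ay":0,"az":0},{"x":-1.7,"y":-3.8,"z":0,"ax":0,"ay":0,"az":0},{"x":-1.7,"y":-3.8,"z":0,"ax":0,"ay":0,"az":0},{"x":-1.7,"y":-3.8,"z":0,"ax":0,"ay":0,"az":0},{"x":-0.8,"y":-2,"z":0,"ax":0,"ay":0,"az":0}]}}

```text
time_s: 2.1
tool_pos: [0.5041, 0.0218, 0.3067]
tool_rot: [-179.9, 0.0, 166.2]
force: [-0.1, 0.4, 0.4]
grip_width: 0.0874
grasp_force: 0.0
```

Request:
{"method": "jog_arm", "body": {"motion": [{"x":0,"y":0,"z":0,"ax":0,"ay":0,"az":5.6},{"x":0,"y":0,"z":0,"ax":0,"ay":0,"az":5.6},{"x":0,"y":0,"z":0,"ax":0,"ay":0,"az":5.6},{"x":0,"y":0,"z":0,"ax":0,"ay":0,"az":5.6},{"x":0,"y":0,"z":0,"ax":0,"ay":0,"az":5.6}]}}

```text
time_s: 2.6
tool_pos: [0.5037, 0.0264, 0.3064]
tool_rot: [-180.0, -0.0, 138.3]
force: [-0.9, -0.4, 0.2]
grip_width: 0.0869
grasp_force: 0.0
```

Run:
```python
from h import *
s=state();p=env.camera_params('wrist');im=rgb('wrist');save('w1.png',im)
print('campos',(-np.array(p['extrinsics'])[:3,:3].T@np.array(p['extrinsics'])[:3,3]).round(3))
print('post',proj('wrist',[.523,.007,.238],p),'handle',proj('wrist',[.532,.105,.098],p))
for lo,hi,n in(((0,150,60),(6,255,255),'red'),((8,150,120),(20,255,255),'or')):
    for b in blobs(im,lo,hi,None,100):print(n,b)
```

```text
2.6 [0.5037 0.0264 0.3064] [-180.    -0.   138.3] [-33.  -2.  26.  94.   1.  88.  42.] 0.0869 [-0.9 -0.4  0.2]
campos [0.445 0.08  0.495]
post [280.05998691 245.80333053] handle [349.80463491 151.623483  ]
red (541.5, array([283., 235.]), [[274.0, 217.0], [292.0, 217.0], [292.0, 253.0], [274.0, 253.0]])
or (452.5, array([523.1, 359.4]), [[486.29998779296875, 353.0], [558.9000244140625, 349.1000061035156], [559.7999877929688, 365.79998779296875], [487.29998779296875, 369.70001220703125]])
or (345.5, array([475.6, 250.3]), [[445.3999938964844, 243.1999969482422], [451.79998779296875, 230.39999389648438], [505.79998779296875, 257.3999938964844], [499.3999938964844, 270.20001220703125]])
or (453.5, array([102.1, 216.8]), [[67.0, 221.60000610351562], [68.4000015258789, 206.0], [137.3000030517578, 212.10000610351562], [135.89999389648438, 227.6999969482422]])
or (610.5, array([352.7, 151.1]), [[317.3999938964844, 134.60000610351562], [326.29998779296875, 122.5], [388.0, 167.6999969482422], [379.1000061035156, 179.8000030517578]])
or (1602.5, array([506. ,  44.5]), [[479.20001220703125, 11.800000190734863], [498.70001220703125, 2.799999952316284], [532.7999877929688, 77.19999694824219], [513.2000122070312, 86.0999984741211]])
```

View pics/w1.png

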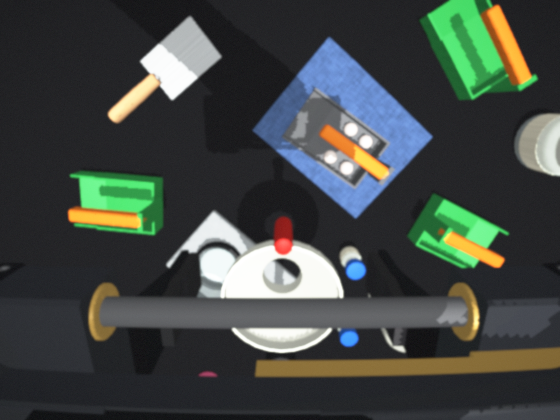

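The wrist view shows the red post top at about (283.5,244), just beside the rim, and the scoop handle centred at (353,151). I'll combine these with the other views.

Run:
```python
from h import *
S=lambda u,v:(u/4+215-.4,v/4+165-.4);T=lambda u,v:(u/4+205-.4,v/4+145-.4)
w=(283.5,244)
print(tri([ray('side',S(253,57)),ray('top',T(289,290)),ray('wrist',w)]),tri([ray('top',T(289,290)),ray('wrist',w)]),onz('wrist',w,.238))
# handle ends: front(322,128.5) back(383.5,173.7)
f,b=(322,128.5),(383.5,173.7)
F=onz('wrist',f,.098);B=onz('wrist',b,.098);print(F,B,np.linalg.norm(F-B),F+(B-F)*43/96,np.degrees(np.arctan2(*(B-F)[1::-1])))
print(tri([ray('top',T(165,354)),ray('wrist',f)]),tri([ray('top',T(145,231)),ray('wrist',b)]))
```

```text
(array([0.52481548, 0.00804947, 0.23316868]), [np.float64(0.000975271885583327), np.float64(0.0014031885898247772), np.float64(0.0007821432243532928)]) (array([0.52452864, 0.00801063, 0.23218971]), [np.float64(0.0010153571875268705), np.float64(0.0010153571875269)]) [0.52363997 0.0100972  0.238     ]
[0.49105573 0.09776615 0.098     ] [0.57891659 0.11861932 0.098     ] 0.09030163144006076 [0.53041007 0.10710663 0.098     ] 13.35170855180052
(array([0.49462688, 0.09917487, 0.06992833]), [np.float64(0.0003460147698292733), np.float64(0.00034601476982937853)]) (array([0.58439348, 0.11842569, 0.08150889]), [np.float64(0.0017700114285504921), np.float64(0.0017700114285505216)])
```

Request:
{"method": "jog_arm", "body": {"motion": [{"x":-1.4,"y":0,"z":0,"ax":0,"ay":0,"az":0},{"x":-1.35,"y":0,"z":1,"ax":0,"ay":0,"az":0},{"x":0,"y":0,"z":3,"ax":0,"ay":0,"az":0},{"x":0,"y":0,"z":3,"ax":0,"ay":0,"az":0},{"x":0,"y":0,"z":3,"ax":0,"ay":0,"az":0}]}}

```text
time_s: 3.15
tool_pos: [0.5245, 0.0076, 0.2047]
tool_rot: [-180.0, -0.0, 138.6]
force: [0.2, -0.5, -0.2]
grip_width: 0.0869
grasp_force: 0.0
```

Request:
{"method": "jog_arm", "body": {"motion": [{"x":0,"y":0,"z":0,"ax":0,"ay":0,"az":0},{"x":0,"y":0,"z":0,"ax":0,"ay":0,"az":0},{"x":0,"y":0,"z":0,"ax":0,"ay":0,"az":0},{"x":0,"y":0,"z":0,"ax":0,"ay":0,"az":0},{"x":0,"y":0,"z":0,"ax":0,"ay":0,"az":0}], "claw": -1, "squeeze": 4}}

```text
time_s: 3.65
tool_pos: [0.5254, 0.0084, 0.208]
tool_rot: [179.9, 0.1, 138.6]
force: [0.4, -0.1, -0.2]
grip_width: 0.055
grasp_force: 0.0
```

Request:
{"method": "jog_arm", "body": {"motion": [{"x":0,"y":0,"z":0,"ax":0,"ay":0,"az":0},{"x":0,"y":0,"z":0,"ax":0,"ay":0,"az":0},{"x":0,"y":0,"z":0,"ax":0,"ay":0,"az":0},{"x":0,"y":0,"z":0,"ax":0,"ay":0,"az":0},{"x":0,"y":0,"z":0,"ax":0,"ay":0,"az":0}]}}

```text
time_s: 4.15
tool_pos: [0.5246, 0.0083, 0.2067]
tool_rot: [-180.0, -0.0, 138.5]
force: [-0.0, 0.8, -0.2]
grip_width: 0.0157
grasp_force: 4.1
```

Request:
{"method": "jog_arm", "body": {"motion": [{"x":-0.02,"y":-0.73,"z":0,"ax":0,"ay":0,"az":-2},{"x":-0.08,"y":-1.83,"z":0,"ax":0,"ay":0,"az":-5},{"x":-0.08,"y":-1.83,"z":0,"ax":0,"ay":0,"az":-5},{"x":-0.08,"y":-1.83,"z":0,"ax":0,"ay":0,"az":-5},{"x":-0.08,"y":-1.83,"z":0,"ax":0,"ay":0,"az":-5}]}}

```text
time_s: 4.65
tool_pos: [0.4823, -0.0599, 0.2066]
tool_rot: [179.9, -0.2, 160.8]
force: [-3.3, 2.4, 3.3]
grip_width: 0.015
grasp_force: 4.0
```

Request:
{"method": "jog_arm", "body": {"motion": [{"x":-0.08,"y":-1.83,"z":0,"ax":0,"ay":0,"az":-5},{"x":-0.08,"y":-1.83,"z":0,"ax":0,"ay":0,"az":-5},{"x":-0.08,"y":-1.83,"z":0,"ax":0,"ay":0,"az":-5},{"x":-0.02,"y":-0.73,"z":0,"ax":0,"ay":0,"az":-2},{"x":-0.02,"y":-0.73,"z":0,"ax":0,"ay":0,"az":-2}]}}

```text
time_s: 5.15
tool_pos: [0.4697, -0.1294, 0.2064]
tool_rot: [179.9, -0.3, 179.6]
force: [-6.0, 0.3, 3.5]
grip_width: 0.0152
grasp_force: 4.0
```

Request:
{"method": "jog_arm", "body": {"motion": [{"x":0,"y":-0.37,"z":0,"ax":0,"ay":0,"az":-1},{"x":0,"y":-0.37,"z":0,"ax":0,"ay":0,"az":-1},{"x":0,"y":0,"z":0,"ax":0,"ay":0,"az":0},{"x":0,"y":0,"z":0,"ax":0,"ay":0,"az":0},{"x":0,"y":0,"z":0,"ax":0,"ay":0,"az":0}]}}

```text
time_s: 5.65
tool_pos: [0.4698, -0.1371, 0.2064]
tool_rot: [180.0, -0.3, -178.5]
force: [-5.5, -0.0, 1.5]
grip_width: 0.0154
grasp_force: 4.0
```

Request:
{"method": "jog_arm", "body": {"motion": [{"x":0,"y":-0.3,"z":0,"ax":0,"ay":0,"az":-1},{"x":0,"y":-0.3,"z":0,"ax":0,"ay":0,"az":-1},{"x":0,"y":-0.3,"z":0,"ax":0,"ay":0,"az":-1},{"x":0,"y":0,"z":0,"ax":0,"ay":0,"az":0},{"x":0,"y":0,"z":0,"ax":0,"ay":0,"az":0}]}}

```text
time_s: 6.15
tool_pos: [0.4703, -0.1462, 0.2063]
tool_rot: [180.0, -0.3, -175.5]
force: [-5.2, -0.0, 1.5]
grip_width: 0.0156
grasp_force: 4.0
```

Request:
{"method": "jog_arm", "body": {"motion": [{"x":0,"y":-0.3,"z":0,"ax":0,"ay":0,"az":-0.5},{"x":0,"y":-0.2,"z":0,"ax":0,"ay":0,"az":-0.5},{"x":0,"y":0,"z":0,"ax":0,"ay":0,"az":0},{"x":0,"y":0,"z":0,"ax":0,"ay":0,"az":0},{"x":0,"y":0,"z":0,"ax":0,"ay":0,"az":0}]}}

```text
time_s: 6.65
tool_pos: [0.4708, -0.1511, 0.2063]
tool_rot: [180.0, -0.3, -174.5]
force: [-5.9, -1.0, 1.4]
grip_width: 0.0155
grasp_force: 4.0
```

Request:
{"method": "jog_arm", "body": {"motion": [{"x":0,"y":-0.3,"z":0,"ax":0,"ay":0,"az":0},{"x":0,"y":-0.3,"z":0,"ax":0,"ay":0,"az":0},{"x":0,"y":0,"z":0,"ax":0,"ay":0,"az":0},{"x":0,"y":0,"z":0,"ax":0,"ay":0,"az":0},{"x":0,"y":0,"z":0,"ax":0,"ay":0,"az":0}]}}

```text
time_s: 7.15
tool_pos: [0.4714, -0.1558, 0.2062]
tool_rot: [179.9, -0.3, -174.5]
force: [-4.7, 1.1, 1.6]
grip_width: 0.0153
grasp_force: 4.0
```

Run:
```python
from h import *
s=state();im=rgb('top');save('t2.png',cv2.resize(im[120:290,200:370],None,fx=3.5,fy=3.5))
```

```text
7.15 [ 0.4714 -0.1558  0.2062] [ 179.9   -0.3 -174.5] [-24.  -2.  39. 105.   1.  77. 110.] 0.0153 [-4.7  1.1  1.6]
```

View pics/t2.png

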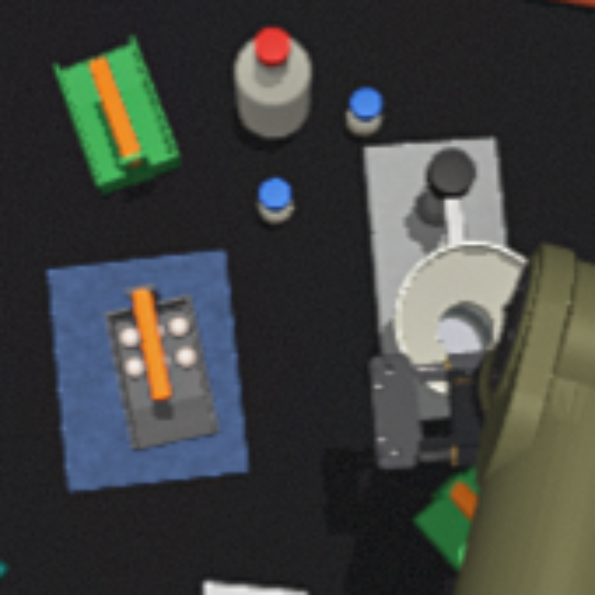

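The crop shows the funnel about over the jar and the post held by the gripper. I'll keep pressing until the end stop shows in the force.

Request:
{"method": "jog_arm", "body": {"motion": [{"x":0,"y":-0.3,"z":0,"ax":0,"ay":0,"az":0},{"x":0,"y":-0.3,"z":0,"ax":0,"ay":0,"az":0},{"x":0,"y":0,"z":0,"ax":0,"ay":0,"az":0},{"x":0,"y":0,"z":0,"ax":0,"ay":0,"az":0},{"x":0,"y":0,"z":0,"ax":0,"ay":0,"az":0}]}}

```text
time_s: 7.7
tool_pos: [0.4718, -0.1585, 0.2061]
tool_rot: [179.6, -0.3, -174.3]
force: [-7.2, 7.1, 3.5]
grip_width: 0.0208
grasp_force: 4.0
```

Request:
{"method": "jog_arm", "body": {"motion": [{"x":0,"y":-0.3,"z":0,"ax":0,"ay":0,"az":0},{"x":0,"y":-0.2,"z":0,"ax":0,"ay":0,"az":0},{"x":0,"y":0,"z":0,"ax":0,"ay":0,"az":0},{"x":0,"y":0,"z":0,"ax":0,"ay":0,"az":0},{"x":0,"y":0,"z":0,"ax":0,"ay":0,"az":0}]}}

```text
time_s: 8.2
tool_pos: [0.4724, -0.1634, 0.206]
tool_rot: [179.6, -0.3, -174.3]
force: [-6.7, 7.5, 2.5]
grip_width: 0.0309
grasp_force: 4.0
```

Request:
{"method": "jog_arm", "body": {"motion": [{"x":0,"y":0.3,"z":0,"ax":0,"ay":0,"az":0},{"x":0,"y":0.3,"z":0,"ax":0,"ay":0,"az":0},{"x":0,"y":0,"z":0,"ax":0,"ay":0,"az":0},{"x":0,"y":0,"z":0,"ax":0,"ay":0,"az":0},{"x":0,"y":0,"z":0,"ax":0,"ay":0,"az":0}], "claw": 0}}

```text
time_s: 8.7
tool_pos: [0.4743, -0.1617, 0.2069]
tool_rot: [-180.0, 0.0, -174.5]
force: [1.1, 0.4, -0.2]
grip_width: 0.0433
grasp_force: 0.0
```

Request:
{"method": "jog_arm", "body": {"motion": [{"x":0,"y":0,"z":-0.5,"ax":0,"ay":0,"az":0},{"x":0,"y":0,"z":-2,"ax":0,"ay":0,"az":0},{"x":0,"y":0,"z":-4,"ax":0,"ay":0,"az":0},{"x":0,"y":0,"z":-4,"ax":0,"ay":0,"az":0},{"x":0,"y":0,"z":-2,"ax":0,"ay":0,"az":0}]}}

```text
time_s: 9.2
tool_pos: [0.4752, -0.162, 0.3356]
tool_rot: [-179.9, 0.3, -174.5]
force: [0.1, -0.7, -0.9]
grip_width: 0.0438
grasp_force: 0.0
```

Request:
{"method": "jog_arm", "body": {"motion": [{"x":-0.6,"y":2,"z":0,"ax":0,"ay":0,"az":0},{"x":-1.0,"y":3.3,"z":0,"ax":0,"ay":0,"az":0},{"x":-1.0,"y":3.3,"z":0,"ax":0,"ay":0,"az":0},{"x":-1.0,"y":3.3,"z":0,"ax":0,"ay":0,"az":0},{"x":-1.0,"y":3.3,"z":0,"ax":0,"ay":0,"az":0}], "claw": 1}}

```text
time_s: 9.7
tool_pos: [0.5055, -0.0045, 0.3323]
tool_rot: [180.0, 0.1, -174.5]
force: [0.3, -0.3, 0.7]
grip_width: 0.0757
grasp_force: 0.0
```

Request:
{"method": "jog_arm", "body": {"motion": [{"x":-1.0,"y":3.3,"z":0,"ax":0,"ay":0,"az":0},{"x":-1.0,"y":3.3,"z":0,"ax":0,"ay":0,"az":0},{"x":-1.0,"y":3.0,"z":0,"ax":0,"ay":0,"az":0},{"x":-0.6,"y":1.3,"z":1.5,"ax":0,"ay":0,"az":-3.5},{"x":0,"y":0,"z":1.5,"ax":0,"ay":0,"az":-3.4}]}}

```text
time_s: 10.2
tool_pos: [0.531, 0.1098, 0.3015]
tool_rot: [180.0, 0.0, -167.1]
force: [0.6, -0.7, -0.9]
grip_width: 0.087
grasp_force: 0.0
```

Run:
```python
from h import *
s=state();p=env.camera_params('wrist');im=rgb('wrist');save('w2.png',im)
print('tip',proj('wrist',s['tool_pos'],p),'handle',proj('wrist',[.531,.106,.098],p))
for b in blobs(im,(8,150,120),(20,255,255),None,100):print(b)
t=rgb('top');save('t3.png',cv2.resize(t[145:275,255:385],None,fx=4.4,fy=4.4))
```

```text
10.2 [0.531  0.1098 0.3015] [ 180.     0.  -167.1] [-37.   3.  24.  90.  -1.  88.  90.] 0.087 [ 0.6 -0.7 -0.9]
tip [283.53004026 247.24182515] handle [280.12448914 177.65502469]
(356.5, array([280.1, 343. ]), [[270.1000061035156, 328.6000061035156], [283.79998779296875, 325.79998779296875], [290.1000061035156, 357.3999938964844], [276.3999938964844, 360.1000061035156]])
(651.0, array([438., 233.]), [[412.8999938964844, 260.70001220703125], [447.5, 196.8000030517578], [463.1000061035156, 205.1999969482422], [428.3999938964844, 269.1000061035156]])
(506.5, array([281.5, 180. ]), [[273.70001220703125, 142.10000610351562], [288.0, 141.8000030517578], [289.29998779296875, 218.0], [275.0, 218.1999969482422]])
(1480.0, array([482.2,  54.3]), [[453.29998779296875, 24.899999618530273], [471.0, 14.699999809265137], [511.0, 83.80000305175781], [493.3999938964844, 94.0]])
(629.0, array([64.8, 14.2]), [[45.70000076293945, 0.20000000298023224], [60.70000076293945, -9.199999809265137], [84.0, 28.100000381469727], [69.0, 37.5]])
```

View pics/w2.png

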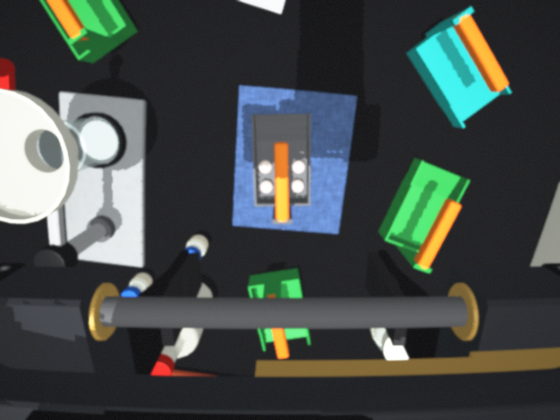

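View pics/t3.png

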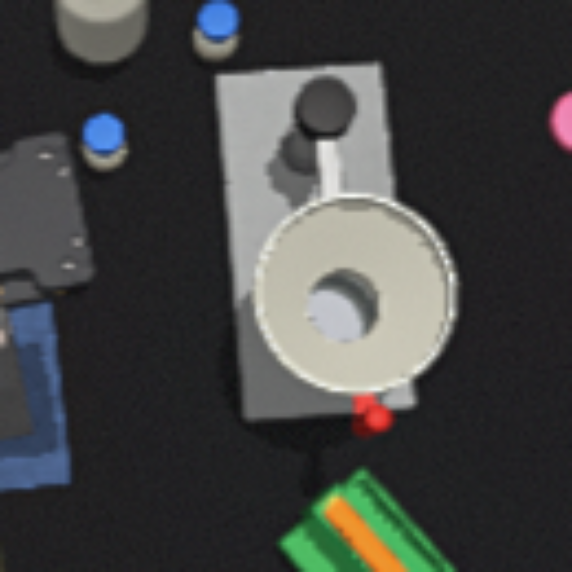

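The wrist view shows the handle running straight from (281,142) to (282,218), aligned with the tool. The top view has the funnel rim centred at (336,211.6), over the jar, with the post on the robot side.

Run:
```python
from h import *
T=lambda u,v:(u/4+205-.4,v/4+145-.4)
f,b=(281.0,142.),(282.2,218.)
o,_=ray('wrist',f);print('cam',o)
for z in(.095,.098):
    F=onz('wrist',f,z);B=onz('wrist',b,z);print(F,B,np.linalg.norm(F-B),F+(B-F)*43/96,np.degrees(np.arctan2(*(B-F)[1::-1])))
print(tri([ray('top',T(165,354)),ray('wrist',f)]),tri([ray('top',T(145,231)),ray('wrist',b)]))
c=(356/4.4+255-.4,293/4.4+145-.4);print('rim',onz('top',c,.19))
print('post',onz('top',(377/4.4+255-.4,416/4.4+145-.4),.238))
print('hub',onz('top',(325/4.4+255-.4,106/4.4+145-.4),.142))
```

```text
cam [0.45230428 0.08936153 0.4889236 ]
[0.48874847 0.09458978 0.095     ] [0.57657234 0.11548545 0.095     ] 0.09027547757979919 [0.52808624 0.1039493  0.095     ] 13.383370657972872
[0.48847092 0.09454997 0.098     ] [0.57562595 0.1152865  0.098     ] 0.08958796753293286 [0.52750911 0.1038382  0.098     ] 13.38337065797287
(array([0.48745864, 0.09417567, 0.13039544]), [np.float64(0.001977088095851774), np.float64(0.0019770880958518773)]) (array([0.58774804, 0.11829802, 0.05997752]), [np.float64(0.0005015269972262242), np.float64(0.0005015269972262162)])
rim [ 0.54938074 -0.14898881  0.19      ]
post [ 0.4705617  -0.15571565  0.238     ]
hub [ 0.67819346 -0.13422086  0.142     ]
```

Request:
{"method": "jog_arm", "body": {"motion": [{"x":0.2,"y":-0.5,"z":2,"ax":0,"ay":0,"az":0},{"x":0,"y":0,"z":4.5,"ax":0,"ay":0,"az":0},{"x":0,"y":0,"z":4.5,"ax":0,"ay":0,"az":0},{"x":0,"y":0,"z":4.5,"ax":0,"ay":0,"az":0},{"x":0,"y":0,"z":3.5,"ax":0,"ay":0,"az":0}]}}

```text
time_s: 10.8
tool_pos: [0.5293, 0.1003, 0.1105]
tool_rot: [180.0, -0.0, -167.7]
force: [0.4, -0.2, 0.4]
grip_width: 0.087
grasp_force: 0.0
```

Request:
{"method": "jog_arm", "body": {"motion": [{"x":0,"y":0,"z":2,"ax":0,"ay":0,"az":0},{"x":0,"y":0,"z":1.5,"ax":0,"ay":0,"az":0},{"x":0,"y":0,"z":0.6,"ax":0,"ay":0,"az":0},{"x":0,"y":0,"z":0,"ax":0,"ay":0,"az":0},{"x":0,"y":0,"z":0,"ax":0,"ay":0,"az":0}]}}

```text
time_s: 11.3
tool_pos: [0.5308, 0.1012, 0.0721]
tool_rot: [180.0, 0.1, -167.6]
force: [0.2, 0.5, 0.3]
grip_width: 0.087
grasp_force: 0.0
```

Request:
{"method": "jog_arm", "body": {"motion": [{"x":0,"y":0.3,"z":0.2,"ax":0,"ay":0,"az":0},{"x":0,"y":0,"z":0,"ax":0,"ay":0,"az":0},{"x":0,"y":0,"z":0,"ax":0,"ay":0,"az":0},{"x":0,"y":0,"z":0,"ax":0,"ay":0,"az":0},{"x":0,"y":0,"z":0,"ax":0,"ay":0,"az":0}], "claw": -1, "squeeze": 5}}

```text
time_s: 11.8
tool_pos: [0.5291, 0.104, 0.0689]
tool_rot: [180.0, 0.0, -167.6]
force: [-0.3, -0.1, 0.2]
grip_width: 0.0547
grasp_force: 0.0
```

Request:
{"method": "jog_arm", "body": {"motion": [{"x":0,"y":0,"z":0,"ax":0,"ay":0,"az":0},{"x":0,"y":0,"z":0,"ax":0,"ay":0,"az":0},{"x":0,"y":0,"z":0,"ax":0,"ay":0,"az":0},{"x":0,"y":0,"z":0,"ax":0,"ay":0,"az":0},{"x":0,"y":0,"z":0,"ax":0,"ay":0,"az":0}]}}

```text
time_s: 12.3
tool_pos: [0.529, 0.1047, 0.0689]
tool_rot: [179.9, 0.0, -167.5]
force: [0.1, 1.7, -0.1]
grip_width: 0.0161
grasp_force: 5.0
```

Request:
{"method": "jog_arm", "body": {"motion": [{"x":0,"y":0,"z":0,"ax":0,"ay":0,"az":0},{"x":0,"y":0,"z":0,"ax":0,"ay":0,"az":0},{"x":0,"y":0,"z":0,"ax":0,"ay":0,"az":0},{"x":0,"y":0,"z":0,"ax":0,"ay":0,"az":0},{"x":0,"y":0,"z":0,"ax":0,"ay":0,"az":0}], "squeeze": 40}}

```text
time_s: 12.8
tool_pos: [0.529, 0.1042, 0.0689]
tool_rot: [180.0, 0.0, -167.5]
force: [0.3, 2.0, 1.8]
grip_width: 0.0151
grasp_force: 40.0
```

Request:
{"method": "jog_arm", "body": {"motion": [{"x":0,"y":0,"z":-0.2,"ax":0,"ay":0,"az":0},{"x":0,"y":0,"z":-0.5,"ax":0,"ay":0,"az":0},{"x":0,"y":0,"z":-1,"ax":0,"ay":0,"az":0},{"x":0,"y":0,"z":-1,"ax":0,"ay":0,"az":0},{"x":0,"y":0,"z":-0.5,"ax":0,"ay":0,"az":0}]}}

```text
time_s: 13.3
tool_pos: [0.53, 0.104, 0.1024]
tool_rot: [180.0, 0.1, -167.6]
force: [-0.8, -0.2, -2.6]
grip_width: 0.0149
grasp_force: 39.9
```

Request:
{"method": "jog_arm", "body": {"motion": [{"x":0,"y":0,"z":-1,"ax":0,"ay":0,"az":0},{"x":0,"y":0,"z":-2,"ax":0,"ay":0,"az":0},{"x":0,"y":0,"z":-2.5,"ax":0,"ay":0,"az":0},{"x":0,"y":0,"z":-3,"ax":0,"ay":0,"az":0},{"x":0,"y":0,"z":-3,"ax":0,"ay":0,"az":0}]}}

```text
time_s: 13.8
tool_pos: [0.5287, 0.1037, 0.2173]
tool_rot: [180.0, -0.0, -167.6]
force: [0.6, 0.5, -2.8]
grip_width: 0.0152
grasp_force: 39.9
```

Request:
{"method": "jog_arm", "body": {"motion": [{"x":0,"y":0,"z":-3,"ax":0,"ay":0,"az":0},{"x":0,"y":0,"z":-3,"ax":0,"ay":0,"az":0},{"x":0,"y":0,"z":-2.5,"ax":0,"ay":0,"az":0},{"x":-0.15,"y":-0.5,"z":-1.5,"ax":0,"ay":0,"az":0},{"x":-0.3,"y":-1.2,"z":-0.5,"ax":0,"ay":0,"az":0}]}}

```text
time_s: 14.3
tool_pos: [0.5377, 0.0893, 0.3233]
tool_rot: [179.9, 0.2, -167.4]
force: [0.8, 0.6, -3.1]
grip_width: 0.0147
grasp_force: 39.9
```

Request:
{"method": "jog_arm", "body": {"motion": [{"x":-0.5,"y":-1.9,"z":0,"ax":0,"ay":0,"az":0},{"x":-0.65,"y":-2.5,"z":0,"ax":0,"ay":0,"az":0},{"x":-0.75,"y":-2.8,"z":0,"ax":0,"ay":0,"az":0},{"x":-0.75,"y":-2.8,"z":0,"ax":0,"ay":0,"az":0},{"x":-0.75,"y":-2.8,"z":0,"ax":0,"ay":0,"az":0}]}}

```text
time_s: 14.8
tool_pos: [0.5979, -0.0314, 0.3201]
tool_rot: [-180.0, -0.1, -167.6]
force: [0.4, 0.9, -3.6]
grip_width: 0.015
grasp_force: 39.9
```

Request:
{"method": "jog_arm", "body": {"motion": [{"x":-0.75,"y":-2.8,"z":0,"ax":0,"ay":0,"az":0},{"x":-0.65,"y":-2.5,"z":0,"ax":0,"ay":0,"az":0},{"x":-0.55,"y":-2.1,"z":0,"ax":0,"ay":0,"az":0},{"x":-0.4,"y":-1.6,"z":0,"ax":0,"ay":0,"az":0},{"x":-0.25,"y":-1,"z":0,"ax":0,"ay":0,"az":0}]}}

```text
time_s: 15.3
tool_pos: [0.6447, -0.1235, 0.32]
tool_rot: [-180.0, -0.1, -167.7]
force: [-0.6, 0.3, -3.2]
grip_width: 0.015
grasp_force: 39.9
```

Request:
{"method": "jog_arm", "body": {"motion": [{"x":-0.1,"y":-0.5,"z":0,"ax":0,"ay":0,"az":0},{"x":0,"y":0,"z":0,"ax":0,"ay":0,"az":0},{"x":0,"y":0,"z":0,"ax":0,"ay":0,"az":0},{"x":0,"y":0,"z":0,"ax":0,"ay":0,"az":0},{"x":0,"y":0,"z":0,"ax":0,"ay":0,"az":0}]}}

```text
time_s: 15.8
tool_pos: [0.6469, -0.125, 0.321]
tool_rot: [180.0, 0.0, -167.5]
force: [0.7, 0.8, -1.9]
grip_width: 0.0149
grasp_force: 39.9
```

Run:
```python
from h import *
s=state();t=rgb('top');sd=rgb('side')
save('c4.png',np.hstack([cv2.resize(t[120:290,250:390],(400,486)),cv2.resize(sd[130:300,260:400],(400,486))]))
```

```text
15.8 [ 0.6469 -0.125   0.321 ] [ 180.     0.  -167.5] [-16.  20.  35.  71. -11.  93. 119.] 0.0149 [ 0.7  0.8 -1.9]
```

View pics/c4.png

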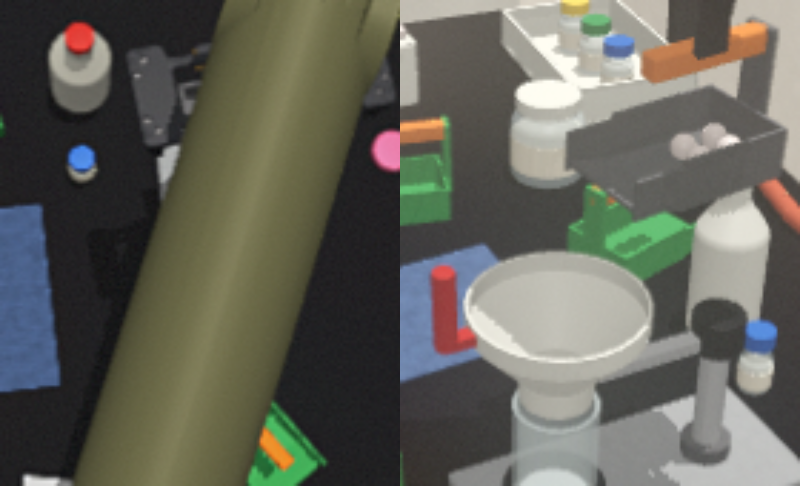

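The side crop shows the loaded scoop level above the funnel, its lip's mid near full-image (330,192), and the funnel seated over the jar. A quick projection check comes next.

Run:
```python
from h import *
print(proj('side',[.5757,-.1407,.266]),onz('side',(330,192.3),.266),proj('side',[.549,-.149,.19]),onz('side',(316,236.7),.19))
```

```text
[327.63158082 194.82930874] [ 0.58329137 -0.13362161  0.266     ] [314.72156132 234.56628102] [ 0.54878801 -0.15615928  0.19      ]
```

Request:
{"method": "jog_arm", "body": {"motion": [{"x":0,"y":-0.1,"z":0.7,"ax":0,"ay":0,"az":0},{"x":0,"y":-0.1,"z":1.3,"ax":0,"ay":0,"az":0},{"x":0,"y":-0.1,"z":1.3,"ax":0,"ay":0,"az":0},{"x":0,"y":-0.1,"z":1.2,"ax":0,"ay":0,"az":0},{"x":0,"y":0,"z":0.6,"ax":0,"ay":0,"az":0}]}}

```text
time_s: 16.4
tool_pos: [0.6468, -0.1299, 0.2673]
tool_rot: [179.9, -0.2, -167.6]
force: [-0.2, 0.3, -3.6]
grip_width: 0.0149
grasp_force: 39.9
```

Request:
{"method": "jog_arm", "body": {"motion": [{"x":0.25,"y":0,"z":-0.31,"ax":0,"ay":-2.5,"az":0},{"x":0.25,"y":0,"z":-0.31,"ax":0,"ay":-2.5,"az":0},{"x":0.25,"y":0,"z":-0.31,"ax":0,"ay":-2.5,"az":0},{"x":0.25,"y":0,"z":-0.31,"ax":0,"ay":-2.5,"az":0},{"x":0.25,"y":0,"z":-0.31,"ax":0,"ay":-2.5,"az":0}]}}

```text
time_s: 16.9
tool_pos: [0.6339, -0.1331, 0.284]
tool_rot: [180.0, 12.6, -167.6]
force: [0.3, 0.3, -3.5]
grip_width: 0.015
grasp_force: 39.9
```

Run:
```python
from h import *
from scipy.spatial.transform import Rotation as R
s=state();M=R.from_euler('xyz',s['tool_rot'],degrees=True).as_matrix();print('lip',s['tool_pos']+M@[.073,0,.0553]);np.save('d.npy',rgb('side'))
```

```text
16.9 [ 0.6339 -0.1331  0.284 ] [ 180.    12.6 -167.6] [-18.   8.  35.  89. -11.  74. 120.] 0.015 [ 0.3  0.3 -3.5]
lip [ 0.57611491 -0.14581995  0.21408709]
```

Request:
{"method": "jog_arm", "body": {"motion": [{"x":0.25,"y":0,"z":-0.31,"ax":0,"ay":-2.5,"az":0},{"x":0.25,"y":0,"z":-0.31,"ax":0,"ay":-2.5,"az":0},{"x":0.2,"y":0,"z":-0.25,"ax":0,"ay":-2,"az":0},{"x":0.2,"y":0,"z":-0.25,"ax":0,"ay":-2,"az":0},{"x":0.2,"y":0,"z":-0.25,"ax":0,"ay":-2,"az":0}]}}

```text
time_s: 17.45
tool_pos: [0.6199, -0.1363, 0.2941]
tool_rot: [-180.0, 23.5, -167.6]
force: [-0.4, 0.6, -2.6]
grip_width: 0.0152
grasp_force: 39.9
```

Request:
{"method": "jog_arm", "body": {"motion": [{"x":0.1,"y":0,"z":-0.125,"ax":0,"ay":-1,"az":0},{"x":0.1,"y":0,"z":-0.125,"ax":0,"ay":-1,"az":0},{"x":0.1,"y":0,"z":-0.125,"ax":0,"ay":-1,"az":0},{"x":0.1,"y":0,"z":-0.125,"ax":0,"ay":-1,"az":0},{"x":0.1,"y":0,"z":-0.125,"ax":0,"ay":-1,"az":0}]}}

```text
time_s: 17.95
tool_pos: [0.6131, -0.1376, 0.2974]
tool_rot: [-180.0, 28.6, -167.5]
force: [0.4, 0.3, -1.6]
grip_width: 0.0151
grasp_force: 39.9
```

Request:
{"method": "jog_arm", "body": {"motion": [{"x":0.1,"y":0,"z":-0.125,"ax":0,"ay":-1,"az":0},{"x":0.1,"y":0,"z":-0.125,"ax":0,"ay":-1,"az":0},{"x":0.1,"y":0,"z":-0.125,"ax":0,"ay":-1,"az":0},{"x":0.1,"y":0,"z":-0.125,"ax":0,"ay":-1,"az":0},{"x":0.1,"y":0,"z":-0.125,"ax":0,"ay":-1,"az":0}]}}

```text
time_s: 18.45
tool_pos: [0.6056, -0.1393, 0.3004]
tool_rot: [180.0, 33.6, -167.6]
force: [-0.2, 0.1, -1.5]
grip_width: 0.0151
grasp_force: 39.9
```

Request:
{"method": "jog_arm", "body": {"motion": [{"x":0.2,"y":0,"z":-0.25,"ax":0,"ay":-2,"az":0},{"x":0.2,"y":0,"z":-0.25,"ax":0,"ay":-2,"az":0},{"x":0.2,"y":0,"z":-0.25,"ax":0,"ay":-2,"az":0},{"x":0.2,"y":0,"z":-0.25,"ax":0,"ay":-2,"az":0},{"x":0.2,"y":0,"z":-0.25,"ax":0,"ay":-2,"az":0}]}}

```text
time_s: 18.95
tool_pos: [0.5905, -0.1421, 0.3045]
tool_rot: [-180.0, 43.7, -167.5]
force: [-0.8, 0.5, -1.8]
grip_width: 0.015
grasp_force: 39.9
```

Run:
```python
from h import *
from scipy.spatial.transform import Rotation as R
s=state();M=R.from_euler('xyz',s['tool_rot'],degrees=True).as_matrix();print('lip',s['tool_pos']+M@[.073,0,.0553]);a=rgb('side')
save('c5.png',cv2.resize(a[130:320,250:420],(680,600*760//760))[:600])
```

```text
18.95 [ 0.5905 -0.1421  0.3045] [-180.    43.7 -167.5] [  3. -17.  20. 118. -27.  45. 141.] 0.015 [-0.8  0.5 -1.8]
lip [ 0.57621615 -0.14535826  0.21410891]
```

View pics/c5.png

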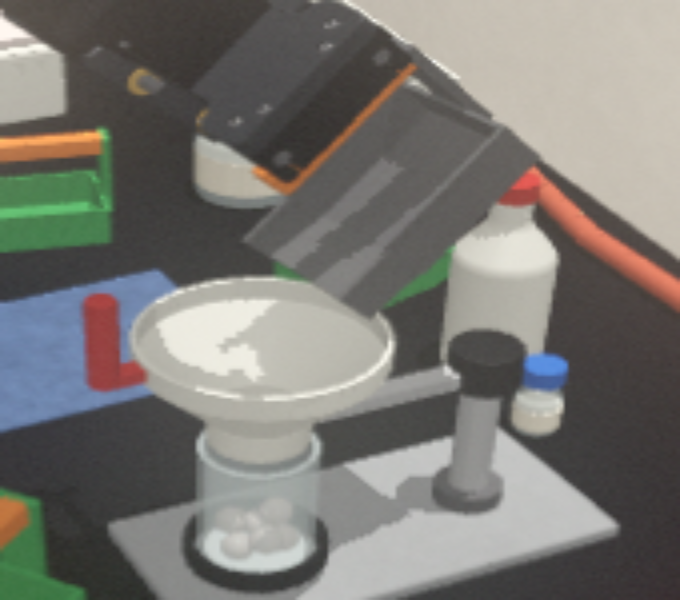

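The side crop shows the tilted tray empty and the balls lying in the jar, with none seen elsewhere. I'll level the scoop and return it.

Request:
{"method": "jog_arm", "body": {"motion": [{"x":0,"y":0,"z":0,"ax":0,"ay":0,"az":0},{"x":0,"y":0,"z":0,"ax":0,"ay":0,"az":0},{"x":0,"y":0,"z":0,"ax":0,"ay":0,"az":0},{"x":0,"y":0,"z":0,"ax":0,"ay":0,"az":0},{"x":-0.2,"y":0,"z":0.25,"ax":0,"ay":2,"az":0}]}}

```text
time_s: 19.5
tool_pos: [0.5932, -0.1412, 0.303]
tool_rot: [179.9, 41.4, -167.6]
force: [-0.3, -0.1, -1.9]
grip_width: 0.015
grasp_force: 39.9
```

Request:
{"method": "jog_arm", "body": {"motion": [{"x":-0.45,"y":0,"z":0.65,"ax":0,"ay":5,"az":0},{"x":-0.45,"y":0,"z":0.65,"ax":0,"ay":5,"az":0},{"x":-0.45,"y":0,"z":0.65,"ax":0,"ay":5,"az":0},{"x":-0.45,"y":0,"z":0.65,"ax":0,"ay":5,"az":0},{"x":-0.45,"y":0,"z":0.65,"ax":0,"ay":5,"az":0}]}}

```text
time_s: 20.0
tool_pos: [0.6301, -0.1329, 0.2887]
tool_rot: [-179.9, 16.4, -167.5]
force: [-0.3, -0.3, -2.3]
grip_width: 0.0151
grasp_force: 39.9
```

Request:
{"method": "jog_arm", "body": {"motion": [{"x":-0.45,"y":0,"z":0.4,"ax":0,"ay":5,"az":0},{"x":-0.45,"y":0,"z":0.3,"ax":0,"ay":5,"az":0},{"x":-0.45,"y":0,"z":0.2,"ax":0,"ay":5,"az":0},{"x":-0.1,"y":0,"z":-1,"ax":0,"ay":1.5,"az":0},{"x":0,"y":0,"z":-2,"ax":0,"ay":0,"az":0}]}}

```text
time_s: 20.5
tool_pos: [0.6458, -0.1275, 0.3086]
tool_rot: [179.9, -0.3, -167.3]
force: [0.6, -0.2, -2.4]
grip_width: 0.0148
grasp_force: 39.9
```

Request:
{"method": "jog_arm", "body": {"motion": [{"x":0,"y":0,"z":-2,"ax":0,"ay":0,"az":0},{"x":0,"y":0,"z":-1,"ax":0,"ay":0,"az":0},{"x":0,"y":0,"z":0,"ax":0,"ay":0,"az":0},{"x":0,"y":0,"z":0,"ax":0,"ay":0,"az":0},{"x":0,"y":0,"z":0,"ax":0,"ay":0,"az":0}]}}

```text
time_s: 21.0
tool_pos: [0.6439, -0.1303, 0.3405]
tool_rot: [180.0, -0.1, -167.5]
force: [-0.7, -0.3, -1.2]
grip_width: 0.015
grasp_force: 39.9
```

Run:
```python
from h import *
s=state();a=rgb('side')
# white blobs in tray region / jar region
x,y=map(int,proj('side',s['tool_pos']+np.array([.02,0,-.05])));print(x,y)
b0=(x-35,y-15,x+30,y+30)
print('tray',[(q[0],q[1]) for q in blobs(a,(0,0,125),(179,60,255),b0,8)])
jx,jy=map(int,proj('side',[.549,-.150,.025]));print('jar',jx,jy)
g=cv2.cvtColor(a,cv2.COLOR_RGB2GRAY);j=g[jy-18:jy+14,jx-20:jx+20]
print('\n'.join(''.join(' .:-=+*#%@'[min(9,int(v)*10//256)] for v in r) for r in j))
```

```text
21.0 [ 0.6439 -0.1303  0.3405] [ 1.800e+02 -1.000e-01 -1.675e+02] [  0.  18.  12.  68.  -4.  95. 114.] 0.015 [-0.7 -0.3 -1.2]
370 172
tray [(62.0, array([376. , 197.5])), (52.5, array([364.8, 170.9])), (185.5, array([393.5, 175. ])), (20.5, array([341.5, 158.5]))]
jar 313 299
::::::==+++++***********************++++
::::::==+++++***********************++++
::::::==+++++***********************++++
::::::-=+++++***********************++++
::::::==+++++***********************++++
::::::-=+++*************************++++
::::::==++**************************++++
:::::-=+****************************++++
::--=+++*****************###********++++
==++++++++++*******+******#***++++**++++
+++++++++++**####*************+++++*++++
+++++===+++*##%%##************++++++++++
++++=-==++**######************++++++++++
++++-:==++**#######***********+++++=-=++
+++=-:-=+++**#####************+++++=:-++
+++-::-=++*****##******#*******++++=-:=+
+++-::==+************###***#****++==::-+
++=:::==+*####*###**####****#***++==:::+
++=:::=+*#%%%###########*********++=:::+
++=:::++#%%%####%##*###*********#*+=:::=
++=::-+*#%%%####%##************#%**=:::=
++=::-+*#%%%#######************#%#*+-::=
++=::-=*#%%%**#####**********##%%#*+-::+
++=:::-*#%%%#**####*#*****####%%%#*=:::+
++=::::+*%%%#*******######%%%%%%%*+-:::+
+++:::::=#%%%#*****#%%%%%%%%%%%%#+-::::+
+++-:::::=#%%%#####%%%%%%%%%%%%%*-::::-+
+++=::::::=*#%%%%%%%%%%%%%%%%%#*-:::::=+
+++=-::::::-+*##%%%%%%%%%%%##*=:::::::=+
++++=::::::::-++**#######**+=::::::::=++
+++++-:::::::::::-====+==-::::::::::-+++
+++++=-::::::::::::::::::::::::::::-=+++
```

Run:
```python
from h import *
from scipy.spatial.transform import Rotation as R
w=rgb('wrist');s=state();p=env.camera_params('wrist');M=R.from_euler('xyz',s['tool_rot'],degrees=True).as_matrix()
P=lambda x,y,z:proj('wrist',s['tool_pos']+M@[x,y,z],p).round(0)
# tray floor corners: x from +.073 to -.048, y +-.038, z .0553+.01
print([P(x,y,.063).tolist() for x in(.073,-.048) for y in(-.038,.038)])
g=cv2.cvtColor(w,cv2.COLOR_RGB2GRAY)
c=np.array([P(x,y,.063) for x in(.073,-.048) for y in(-.038,.038)]).astype(int);a=c.min(0);b=c.max(0)
j=g[a[1]-6:b[1]+6:3,a[0]-8:b[0]+8:2]
print('\n'.join(''.join(' .:-=+*#%@'[min(9,int(v)*10//256)] for v in r) for r in j))
```

```text
21.1 [ 0.6439 -0.1306  0.3407] [ 1.800e+02 -1.000e-01 -1.676e+02] [  0.  18.  12.  68.  -4.  95. 114.] 0.0152 [-0.2 -0.1 -2.3]
[[230.0, 117.0], [337.0, 117.0], [237.0, 271.0], [330.0, 272.0]]
.+@@%@@@@@@@@@@@@@@@@@@@@@@@@@@%%%%@@@@%%%%%%%%%%%%%%%%%%%%%%#
.:@@@%@@@@@@@@@@@@@@@@@@@@@@@@@@@@@@%%%%%%%%%%%%%%%%%%%%%%%%#%
..-@@@@@@@@@@@@@@@@@@@@@@@@@@@@@@@@@@@%@%%%%%%%%%%%%%%%%%%%%#@
...+@@%@@@@@@@@@@@@@@@@@@@@@@@@@@@@@@@@@@%%%%%%%%%%%%%%%%%%#@%
....+%%%@@@@@@@@@@@%%%%%%%%%%%%%%%%%%%%%%%%%%%%%%%%%%%%%#*+*%=
:=+=---=********************=============================-:-=-
:*#*---********************+=============================-:-==
:*#*---******+++*====+**+================================-:-=-
:+#*-:-=***+=============================================-:-=-
:+#*---=***==============================================-:-=-
.+##-:-=***==============================================-:-=-
.=##---=**+=============================================--:-=-
.=##=--==**+============================================-::-=-
.-##=:--+*+=============================================-::==-
.-##=---==================
[... 1919 characters left out ...]
-:-==*#
...:++--:-==**########*++*************+==+########*###*-:-==*#
....-=--:--+****++**##*++*************+==*#*+++*#**##**-:-==*#
....-=----=+**+:..:====++*************+--==-...+***##*+-:-=+*#
....-==----=**=. ......-+*************=...... .=***#**+-:-=+*#
....=**----=**-.. .....-+*************=...... .:+*****+-:-=+*#
....=**-:-=+*+:........-+*************=.........+*****+-:-=+*#
....=**----+*=.........-+*************=.........-*****+-:-=+*#
....-*+-::-=+-.........-+*************=....... .:+****+::=+***
.........:-=-.. .......:+*************-..........=*+=:.......:
.........:-:.. ........:+*************-...........:=-.........
.........:.... ........:+*************-......... ..::.........
```

Run:
```python
from h import *
from scipy.spatial.transform import Rotation as R
w=rgb('wrist');a=rgb('side');s=state();M=R.from_euler('xyz',s['tool_rot'],degrees=True).as_matrix()
c=np.array([proj('side',s['tool_pos']+M@[x,y,.06]) for x in(.073,-.048) for y in(-.038,.038)]).astype(int);print(c.tolist())
l=c.min(0);h=c.max(0)
g=cv2.cvtColor(a,cv2.COLOR_RGB2GRAY)[l[1]-12:h[1]+6,l[0]-3:h[0]+5]
print('\n'.join(''.join(' .:-=+*#%@'[min(9,int(v)*10//256)] for v in r) for r in g))
for y,x in((245,312),(255,325),(246,245),(250,262),(230,280)):print(w[y,x])
```

```text
21.2 [ 0.644  -0.1307  0.3411] [ 180.    -0.  -167.6] [  0.  18.  12.  68.  -4.  95. 114.] 0.0149 [-0.3  1.  -1.4]
[[340, 198], [315, 180], [393, 180], [367, 165]]
*#@@@@@@@%#***####*###%%%%%%%%@@@@@##************+#+==------=*#####+----------=*######
**#@@@@@%##***#####*#########%@@@@@@#********++=+=-----------=+*###=----------=*######
***#@@@@@%##*###*#***########%@@@@@@@###*#++==-----------------==+*=----------+#######
****#@@@@@%#######***#########@@@@@@@@##==------------------------=----------=+#######
*****%@@@@@@@@@@@@#**###%###*%@@@@@*+=-=-------------------------------------=+#######
@@@@%#@@@@@@@@@@@@#####%%%@@%#*++===-----------------------------------------=*#######
@@@@@@@@@@@@@@@@@@%@@@%#****++=----------------------------------------------=*#######
@@@@@@@@@@%@@@@@%#******++===------------------------------------------------=*#######
@@@@@@@@@@@#**********+==-------------------------------------------------=+==*#######
@@@@@@@@@@@#**#######*+=----------------------------------------------------=+*#######
@@@@@@@@@@@%#####****+=--=----------------------------------------
[... 2870 characters left out ...]
******=::-==+++**+-::
::::::::::::----=+**++++=+===----------:::::::::::::::::::::+********#*-:::-==++****-:
::::::::::::--==--=+=+++====--------=-:::::::::::::::::::::-+********#*-:::--==+++++=-
::::::::::::--==========+=+++=-=-====-:::::::::::::::::::::=***********-::::--=+++***=
::::::::::::-====--===+=+++==========-:::::::::::::::::::-=**********##+:::::--=+++**+
::::::::::::--===-====+++====-=======-::::::::::::::::::-=**********####-:::::-==+++**
::::::::::::--==---==++=============+=-::::::::::::::::-+*********##%%%%*-:::::-==++**
::::::::::::------=================+**+=-:::::::::::::-+******####%%%%%%%*:::::--=+++*
[177 180 183]
[177 181 183]
[143 145 149]
[175 177 181]
[249 146  50]
```

The side pixels show the tray interior empty. Returning to the mat.

Request:
{"method": "jog_arm", "body": {"motion": [{"x":0.4,"y":1.6,"z":0,"ax":0,"ay":0,"az":0},{"x":0.8,"y":3.2,"z":0,"ax":0,"ay":0,"az":0},{"x":0.9,"y":3.6,"z":0,"ax":0,"ay":0,"az":0},{"x":0.9,"y":3.6,"z":0,"ax":0,"ay":0,"az":0},{"x":0.9,"y":3.6,"z":0,"ax":0,"ay":0,"az":0}]}}

```text
time_s: 21.7
tool_pos: [0.571, 0.0157, 0.342]
tool_rot: [180.0, 0.0, -167.5]
force: [0.4, 0.6, -2.2]
grip_width: 0.0152
grasp_force: 39.9
```

Request:
{"method": "jog_arm", "body": {"motion": [{"x":0.9,"y":3.6,"z":0,"ax":0,"ay":0,"az":0},{"x":0.7,"y":3.2,"z":0,"ax":0,"ay":0,"az":0},{"x":0.4,"y":2,"z":0,"ax":0,"ay":0,"az":0},{"x":0.2,"y":1,"z":1,"ax":0,"ay":0,"az":0},{"x":0,"y":0,"z":3,"ax":0,"ay":0,"az":0}]}}

```text
time_s: 22.2
tool_pos: [0.5305, 0.1069, 0.304]
tool_rot: [180.0, 0.4, -167.3]
force: [1.3, 0.4, -1.7]
grip_width: 0.0148
grasp_force: 39.9
```

Request:
{"method": "jog_arm", "body": {"motion": [{"x":0,"y":0,"z":4,"ax":0,"ay":0,"az":0},{"x":0,"y":0,"z":4,"ax":0,"ay":0,"az":0},{"x":0,"y":0,"z":4,"ax":0,"ay":0,"az":0},{"x":0,"y":0,"z":3,"ax":0,"ay":0,"az":0},{"x":0,"y":0,"z":2,"ax":0,"ay":0,"az":0}]}}

```text
time_s: 22.7
tool_pos: [0.5277, 0.1031, 0.1282]
tool_rot: [-180.0, -0.2, -167.6]
force: [0.0, 0.7, -2.2]
grip_width: 0.0149
grasp_force: 39.9
```

Request:
{"method": "jog_arm", "body": {"motion": [{"x":0,"y":0,"z":1,"ax":0,"ay":0,"az":0},{"x":0,"y":0,"z":0,"ax":0,"ay":0,"az":0},{"x":0,"y":0,"z":0,"ax":0,"ay":0,"az":0},{"x":0,"y":0,"z":0,"ax":0,"ay":0,"az":0},{"x":0,"y":0,"z":0,"ax":0,"ay":0,"az":0}]}}

```text
time_s: 23.2
tool_pos: [0.5309, 0.1044, 0.1231]
tool_rot: [180.0, 0.1, -167.6]
force: [0.3, -0.4, -0.8]
grip_width: 0.0151
grasp_force: 39.9
```

Request:
{"method": "jog_arm", "body": {"motion": [{"x":0,"y":0,"z":1.5,"ax":0,"ay":0,"az":0},{"x":0,"y":0,"z":2,"ax":0,"ay":0,"az":0},{"x":0,"y":0,"z":1,"ax":0,"ay":0,"az":0},{"x":0,"y":0,"z":0.4,"ax":0,"ay":0,"az":0},{"x":0,"y":0,"z":0.2,"ax":0,"ay":0,"az":0}]}}

```text
time_s: 23.7
tool_pos: [0.5298, 0.1041, 0.0703]
tool_rot: [-180.0, -0.0, -167.6]
force: [-0.3, 0.7, -1.9]
grip_width: 0.0147
grasp_force: 39.9
```

Request:
{"method": "jog_arm", "body": {"motion": [{"x":0,"y":0,"z":0.1,"ax":0,"ay":0,"az":0},{"x":0,"y":0,"z":0.1,"ax":0,"ay":0,"az":0},{"x":0,"y":0,"z":0,"ax":0,"ay":0,"az":0},{"x":0,"y":0,"z":0,"ax":0,"ay":0,"az":0},{"x":0,"y":0,"z":0,"ax":0,"ay":0,"az":0}]}}

```text
time_s: 24.2
tool_pos: [0.5302, 0.1042, 0.0691]
tool_rot: [180.0, 0.0, -167.6]
force: [-0.8, 0.1, -2.7]
grip_width: 0.015
grasp_force: 39.9
```

Request:
{"method": "jog_arm", "body": {"motion": [{"x":0,"y":0,"z":0.1,"ax":0,"ay":0,"az":0},{"x":0,"y":0,"z":0,"ax":0,"ay":0,"az":0},{"x":0,"y":0,"z":0,"ax":0,"ay":0,"az":0},{"x":0,"y":0,"z":0,"ax":0,"ay":0,"az":0},{"x":0,"y":0,"z":0,"ax":0,"ay":0,"az":0}]}}

```text
time_s: 24.7
tool_pos: [0.53, 0.1049, 0.0685]
tool_rot: [180.0, 0.0, -167.5]
force: [-4.0, 0.4, 5.9]
grip_width: 0.0148
grasp_force: 39.9
```

Request:
{"method": "jog_arm", "body": {"motion": [{"x":0,"y":0,"z":0.1,"ax":0,"ay":0,"az":0},{"x":0,"y":0,"z":0,"ax":0,"ay":0,"az":0},{"x":0,"y":0,"z":0,"ax":0,"ay":0,"az":0},{"x":0,"y":0,"z":0,"ax":0,"ay":0,"az":0},{"x":0,"y":0,"z":0,"ax":0,"ay":0,"az":0}]}}

```text
time_s: 25.2
tool_pos: [0.5299, 0.1054, 0.0683]
tool_rot: [179.9, 0.0, -167.5]
force: [-5.5, 2.3, 9.9]
grip_width: 0.0153
grasp_force: 39.9
```

Contact. Open, wait, then rise straight up.

Request:
{"method": "jog_arm", "body": {"motion": [{"x":0,"y":0,"z":-0.1,"ax":0,"ay":0,"az":0},{"x":0,"y":0,"z":0,"ax":0,"ay":0,"az":0},{"x":0,"y":0,"z":0,"ax":0,"ay":0,"az":0},{"x":0,"y":0,"z":0,"ax":0,"ay":0,"az":0},{"x":0,"y":0,"z":0,"ax":0,"ay":0,"az":0}], "squeeze": 5}}

```text
time_s: 25.7
tool_pos: [0.5301, 0.1044, 0.068]
tool_rot: [180.0, 0.0, -167.5]
force: [-1.8, 2.4, 3.9]
grip_width: 0.0159
grasp_force: 5.0
```

Request:
{"method": "jog_arm", "body": {"motion": [{"x":0,"y":0,"z":0,"ax":0,"ay":0,"az":0},{"x":0,"y":0,"z":0,"ax":0,"ay":0,"az":0},{"x":0,"y":0,"z":0,"ax":0,"ay":0,"az":0},{"x":0,"y":0,"z":0,"ax":0,"ay":0,"az":0},{"x":0,"y":0,"z":0,"ax":0,"ay":0,"az":0}], "claw": 0.5}}

```text
time_s: 26.2
tool_pos: [0.53, 0.1039, 0.0677]
tool_rot: [-180.0, -0.0, -167.6]
force: [-0.2, 0.1, 0.3]
grip_width: 0.0483
grasp_force: 0.0
```

Request:
{"method": "jog_arm", "body": {"motion": [{"x":0,"y":0,"z":0,"ax":0,"ay":0,"az":0},{"x":0,"y":0,"z":-1,"ax":0,"ay":0,"az":0},{"x":0,"y":0,"z":-3,"ax":0,"ay":0,"az":0},{"x":0,"y":0,"z":-4,"ax":0,"ay":0,"az":0},{"x":0,"y":0,"z":-4,"ax":0,"ay":0,"az":0}]}}

```text
time_s: 26.7
tool_pos: [0.5297, 0.1041, 0.1897]
tool_rot: [-180.0, -0.0, -167.5]
force: [1.5, 0.6, -0.4]
grip_width: 0.065
grasp_force: 0.0
```

Request:
{"method": "jog_arm", "body": {"motion": [{"x":0,"y":0,"z":-4,"ax":0,"ay":0,"az":0},{"x":0,"y":0,"z":-4,"ax":0,"ay":0,"az":0},{"x":0,"y":0,"z":-4,"ax":0,"ay":0,"az":0},{"x":0,"y":0,"z":0,"ax":0,"ay":0,"az":0},{"x":0,"y":0,"z":0,"ax":0,"ay":0,"az":0}]}}

```text
time_s: 27.2
tool_pos: [0.5305, 0.1043, 0.3095]
tool_rot: [180.0, 0.2, -167.6]
force: [0.2, -0.2, -0.7]
grip_width: 0.0653
grasp_force: 0.0
```

Run:
```python
from h import *
s=state();w=rgb('wrist');p=env.camera_params('wrist')
for b in blobs(w,(8,150,120),(20,255,255),(200,80,360,260),100):
    print(b)
l=proj('wrist',[.458,.089,.015],p);print(l)
g=cv2.cvtColor(w,cv2.COLOR_RGB2GRAY)[95:225:3,235:325:2]
print('\n'.join(''.join(' .:-=+*#%@'[min(9,int(v)*10//256)] for v in r) for r in g))
# whole-bench change vs start, top view
t=rgb('top');o=cv2.imread('pics/top0.png')
d=cv2.absdiff(cv2.cvtColor(t,cv2.COLOR_RGB2BGR),o).max(2);m=cv2.morphologyEx((d>45).astype('uint8'),cv2.MORPH_OPEN,np.ones((2,2)))
print([c[2:].tolist()+[c[0],c[1]] if 0 else c.tolist() for c in cv2.connectedComponentsWithStats(m)[2][1:] if c[4]>6])
```

```text
27.2 [0.5305 0.1043 0.3095] [ 180.     0.2 -167.6] [-16.   3.   2.  88.  -0.  88.  89.] 0.0653 [ 0.2 -0.2 -0.7]
(455.5, array([284. , 180.5]), [[277.0, 143.0], [291.0, 143.0], [291.0, 218.0], [277.0, 218.0]])
[283.88554949 112.04198564]
....=+++++++++++++++++++++++++---------------
...:=++++++++++++++++++=======---------------
...:=++++=++++++++++++=----------------------
...:=--------==========----------------------
...:=----------------------------------------
...:-----------------------------------------
...:=----------------------------------------
...:=----------------------------------------
...-=----------------------------------------
...-+----------------------------------------
...-=----------------------------------------
...-=----------------------------------------
...-=----------------------------------------
...-=----------------------------------------
...==----------------------------------------
..:++----------------------------------------
..:++----------------=======-----------------
..:++----------------=++++++=----------------
..:++=---------------=+****+=--=++=
[... 855 characters left out ...]
+++*+*#%%%%#==+++++++++++++++
.-++++++++++++++++++=+#%%%%#==+++++++++++++++
.-++++++++++++++++++=+#%%%%#==+++++++++++++++
.-++++++++++++++++++-+#%%%%#==+++++++++++++++
.-++*+++++++++++++++=+#%%%%#+=+++++++++++++++
.-++++++++++++++++++**##%%%***+++++++++++++++
.-======+++++++++++++++++++++++++++++++++++++
[[174, 137, 142, 283, 16359], [315, 174, 12, 12, 62], [328, 177, 11, 15, 64], [321, 191, 4, 2, 8], [346, 192, 14, 40, 387], [311, 209, 35, 36, 508], [326, 213, 12, 8, 34], [252, 220, 5, 5, 20], [0, 333, 92, 52, 3148], [275, 361, 4, 2, 8], [275, 365, 7, 10, 50], [251, 374, 7, 7, 44], [0, 388, 28, 24, 283], [290, 404, 5, 8, 31], [301, 408, 6, 9, 37], [28, 413, 18, 7, 77], [289, 417, 9, 3, 25]]
```

Run:
```python
from h import *
a=rgb('side');o=cv2.cvtColor(cv2.imread('pics/side0.png'),4)
f=lambda i:cv2.inRange(cv2.cvtColor(i,cv2.COLOR_RGB2HSV),(0,0,130),(179,50,255))
m=cv2.morphologyEx(f(a)&~f(o),cv2.MORPH_OPEN,np.ones((3,3)))
st=cv2.connectedComponentsWithStats(m)
print([c.tolist() for c in st[2][1:] if c[4]>6])
```

```text
[[0, 0, 27, 172, 2295], [65, 0, 31, 20, 527], [75, 71, 45, 32, 852], [106, 101, 8, 5, 25], [83, 105, 8, 3, 24], [96, 105, 3, 3, 9], [96, 113, 9, 7, 54], [282, 224, 83, 40, 1426], [324, 224, 24, 13, 186], [302, 263, 25, 15, 289], [353, 287, 3, 4, 12]]
```

```bash
python3 -c "
from cell import env
print(env.sign_off())"
```

```text
the job is handed in; nothing more can be done
None
```

I handed the job in at about 27 s: the funnel is at its end stop over the jar, the balls went through it into the jar with none seen spilled, and the empty scoop is back on the blue mat. I didn't count all six balls in the jar one by one; that rests on the tray looking empty afterwards and the weight on the wrist dropping by about six balls' worth.

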